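# Find the rattling socket case

### The job

Three look-alike sealed socket cases lie part-way under the low bench shelf, and in one of them a socket has come loose: draw cases straight out from under the shelf without banging into it, lift them clear of the bench and shake them end to end, back and forth a few times, until you have found the one that rattles. Lay any quiet case you took back down flat on the bench, not dropped, and leave the jar, the tape roll and the wrench alone. Finish still holding the rattling case up, level and steady, a good hand's breadth above the shelf with more than half of its length out over it, ready for someone across the bench to take; do not put it down or let go.

Things in the scene. Friction and masses are not known exactly. Their poses are not given: they have to be found in the camera images.
- shelf: fixed low bench shelf: plywood board 220 deep (x) x 560 wide (y) x 18 mm thick on four steel corner legs, 80 mm clear underneath, board top 98 mm above the bench. Origin at bench level under the board's middle, so the front edge is 110 mm from it towards the robot (-x); x points away from the robot. Stock up to 50 mm high on its far half; the near half is bare
- case_1_center (a point): Centre (22.5 mm up) of one of three look-alike closed cases: red lid, black base, 165 long (x) x 60 wide (y) x 45 mm high, sides upright and gripped anywhere, 0.12 to 0.45 kg, which says nothing of the loose socket; a grip of about 50 N is plenty. x points in under the shelf, z up; white paper seal on the robot's end. It lies flat, 94 to 110 mm of it out in front of the shelf, the rest under it, 45 mm or more free each side. Any of the three may rattle.
- case_2_center (a point): Centre of the second look-alike case, described as case_1. The numbers say nothing of where each case lies or which one rattles. The loose socket weighs 90 g and is 28 mm across; it rolls easily along the inside of its case, about 127 mm to and fro, so it shifts the load along x and strikes the ends. The contents of the others do not move.
- case_3_center (a point): Centre of the third look-alike case, described as case_1.
- jar: bystander: a closed glass jar with a red cap, 68 mm across, 95 mm high, standing on the bench. Origin at the centre of its underside
- tape: bystander: a grey roll of tape lying flat, 100 mm across, 48 mm high. Origin at the centre of its underside
- wrench: bystander: a steel wrench 170 mm long lying on the bench. Origin at its middle; its x axis runs along it

How it is judged (in metres and radians):
On the way, in this order (a step that is already met when the one before it is completed fails the run):
1. off the bench and gripped, the case with the loose socket is shaken until the socket has run to the far end (((height (world z) of case_1_center above 0.06 m and contact force between case_1 and the fingers above 1 N and distance between socket and case_1_center below 0.08 m and x of socket in the frame of case_1_center above 0.02 m) or (height (world z) of case_2_center above 0.06 m and contact force between case_2 and the fingers above 1 N and distance between socket and case_2_center below 0.08 m and x of socket in the frame of case_2_center above 0.02 m) or (height (world z) of case_3_center above 0.06 m and contact force between case_3 and the fingers above 1 N and distance between socket and case_3_center below 0.08 m and x of socket in the frame of case_3_center above 0.02 m))).
2. and, still off the bench and gripped, to the near end (((height (world z) of case_1_center above 0.06 m and contact force between case_1 and the fingers above 1 N and distance between socket and case_1_center below 0.08 m and x of socket in the frame of case_1_center below -0.02 m) or (height (world z) of case_2_center above 0.06 m and contact force between case_2 and the fingers above 1 N and distance between socket and case_2_center below 0.08 m and x of socket in the frame of case_2_center below -0.02 m) or (height (world z) of case_3_center above 0.06 m and contact force between case_3 and the fingers above 1 N and distance between socket and case_3_center below 0.08 m and x of socket in the frame of case_3_center below -0.02 m))).
At the end, for the whole second after the job is handed in: The case with the loose socket is held by the fingers, level within 15 degrees and still, its centre 170 mm or more above the bench with more than half its length over the shelf; the other two lie flat on the bench (within 6 degrees), at rest, let go ((((height (world z) of case_1_center above 0.17 m and angle between case_1_center's own z axis and vertical below 0.26 rad and x of case_1_center in the frame of shelf between -0.108 and 0.12 m and y of case_1_center in the frame of shelf between -0.28 and 0.28 m and linear speed of case_1 below 0.04 m/s and contact force between case_1 and the fingers above 2 N and distance between socket and case_1_center below 0.08 m) and (height (world z) of case_2_center below 0.03 m and angle between case_2_center's own z axis and vertical below 0.1 rad and linear speed of case_2 below 0.03 m/s and contact force between case_2 and the fingers below 0.1 N) and (height (world z) of case_3_center below 0.03 m and angle between case_3_center's own z axis and vertical below 0.1 rad and linear speed of case_3 below 0.03 m/s and contact force between case_3 and the fingers below 0.1 N)) or ((height (world z) of case_2_center above 0.17 m and angle between case_2_center's own z axis and vertical below 0.26 rad and x of case_2_center in the frame of shelf between -0.108 and 0.12 m and y of case_2_center in the frame of shelf between -0.28 and 0.28 m and linear speed of case_2 below 0.04 m/s and contact force between case_2 and the fingers above 2 N and distance between socket and case_2_center below 0.08 m) and (height (world z) of case_1_center below 0.03 m and angle between case_1_center's own z axis and vertical below 0.1 rad and linear speed of case_1 below 0.03 m/s and contact force between case_1 and the fingers below 0.1 N) and (height (world z) of case_3_center below 0.03 m and angle between case_3_center's own z axis and vertical below 0.1 rad and linear speed of case_3 below 0.03 m/s and contact force between case_3 and the fingers below 0.1 N)) or ((height (world z) of case_3_center above 0.17 m and angle between case_3_center's own z axis and vertical below 0.26 rad and x of case_3_center in the frame of shelf between -0.108 and 0.12 m and y of case_3_center in the frame of shelf between -0.28 and 0.28 m and linear speed of case_3 below 0.04 m/s and contact force between case_3 and the fingers above 2 N and distance between socket and case_3_center below 0.08 m) and (height (world z) of case_1_center below 0.03 m and angle between case_1_center's own z axis and vertical below 0.1 rad and linear speed of case_1 below 0.03 m/s and contact force between case_1 and the fingers below 0.1 N) and (height (world z) of case_2_center below 0.03 m and angle between case_2_center's own z axis and vertical below 0.1 rad and linear speed of case_2 below 0.03 m/s and contact force between case_2 and the fingers below 0.1 N)))); the arm keeps its last pose, push and grip.
It fails at once if the shelf is banged (more than 12 N) (contact force between shelf and anything else above 12 N).
It fails at once if a case is dropped: let go with its centre more than 55 mm above the bench ((height (world z) of case_1_center above 0.055 m and contact force between case_1 and the fingers below 0.05 N) or (height (world z) of case_2_center above 0.055 m and contact force between case_2 and the fingers below 0.05 N) or (height (world z) of case_3_center above 0.055 m and contact force between case_3 and the fingers below 0.05 N)).
It fails at once if the jar, tape roll or wrench is moved by more than 30 mm (distance of any of jar, tape, wrench from where it was at the start of the episode above 0.03 m).
It also fails if it takes over 72 s, if anything falls off the work surface, if the arm or the gripper's body presses on something with over 40 N, if the wrist force passes 120 N, or if a joint passes its speed limit or range.

### The arm

A 6-joint arm with a two-finger parallel gripper is mounted at the origin on the work surface. World frame = base frame: x ahead of the robot, y to its left, z up, the work surface at z = 0. Lengths are in m, angles in degrees, forces in N, time in s.
With the tool pointing down it reaches from about 0.375 to 0.9 m from the base axis. Payload 3.1 kg.
Tool frame: the origin (TCP) lies at the very end of the fingers, on their centre line; the grasp point (between the pads) lies 19 mm behind it (grip_point_offset is the distance from the TCP to the grasp point, in m); y points along the fingers, x is the direction in which the jaws open and shut, and the axes are right-handed (so a half turn about y gives the same grasp; the last joint's range is limited). The gripper opens to 87 mm and grips with 3 to 60 N. Pads are 19 mm wide; open, the fingers measure 117 mm over their backs; the gripper's body (75 mm by 190 mm) begins 51 mm behind the grasp point.
Start: joints at [-78.18, 30.224, 82.088, -0, 67.689, -10.227], TCP at [0.235, -0.579, 0.191] pointing down, gripper open.
Joint ranges: [-176.69, 176.69], [-43.24, 126.21], [12.49, 139.97], [-82, 262], [0, 151.66], [-163.58, 163.58]. Speed limits (degrees/s): [159.86, 159.86, 180, 180, 180, 180].

### API

Orientations are given as a 3x3 rotation matrix whose columns are the frame's x, y, z axes.
In Python, from rig import * gives the robot as it stands.
- The arm moves only by the tool send_rows, never from a script. Its argument "moves" is text: rows parted by semicolons, each of 5 numbers parted by spaces: the finger opening in mm, from 0 to 87, then the shift along the tool's x, y, z in mm, then the turn about the tool's y in degrees. In form: fingers dx dy dz yaw; .... A call has 1 to 20 rows; each row shifts and turns the commanded pose from where the row before left it, along the tool's axes as they then stand; what a row does not reach is not made up. A row lasts 1/12 s, in which the tool goes at most 41.7 mm and 7.16 degrees, less where a joint would pass 70% of its speed; a pose out of reach is approached as far as the arm can. A call is refused whole if a number of a shift passes 41.7 or a number of a turn 7.16, either way. A call with a gripper value outside its range is refused whole. The fingers move at their own pace and stop on an object; the grip force is fixed at half the most. Time passes only in rows, so rows that do not move let the fingers close. It gives the time, the measured TCP pose, the force and the opening at its end, in the units of the state.
- read_state(): the state, without advancing time (a new reading comes with each control period).
- capture(name): name is "scene" or "side" or "wrist"; returns a dict with "image" (384x512x3 uint8, blue, green, red), "z_map" (384x512 float32, m along the optical axis (not along the pixel's ray), 0 where there is no reading), "mtx" (3x3 intrinsics, pixels), "distortion" ([k1, k2, p1, p2, k3] as OpenCV has them; the pictures are not rectified), "origin" and "rotation" of the camera in the world; the wrist camera has in their place "tool_from_camera" (4x4, takes a point from camera to tool coordinates, whose origin is the TCP and whose axes are the tool frame's). Camera axes: x right, y up, looking along -z (the intrinsics and any distortion apply to the point x, -y, -z); pixel columns grow to the right and rows downward; lengths in m; the calibration is good to about 2 mm. A picture is of the moment at which its call begins: read the wrist's pose just before it.
- hand_in(): hands the job in, once; it reports no verdict.
Trained networks look in a picture, given as the dict that the camera call returned (one of the last four; its "shot" number tells which), for a name from the list of things; names that differ only in an ending like _2 or _b are one class to them, and where a whole thing is asked for, a point or a joint stands for the part that bears it (a point fixed in the world has none). Each returns a list of dicts, best first, with "p" (0 to 1); they miss things now and then, are a little off and sometimes report something else, mostly with a low value. They report only what shows in the picture. A call takes as long as a camera call.
- search_frame(picture, name): "bbox" ([left, top, right, bottom] in pixels, round what is visible of it).
- masks_of(picture, name): "region" (384x512 bool, what is visible of it) and "bbox" ([left, top, right, bottom] in pixels, round what is visible of it).
- mark_of(picture, name): "pixel" ([row, column] in pixels: a listed point, or the origin of a listed thing).
The state is a dict: "time_s": time; "joint_positions": joint angles; "qvel": joint speeds; "tau": joint torques, N m; "position": TCP position; "tcp_rot": TCP orientation; "force": force on the tool from outside, world axes, zero at the start; "moment": the same for the moment, N m; "opening": opening from 0.0 (shut) to 1.0 (fully open).
Only numpy, scipy, OpenCV 4.12 (cv2) and the standard library are available. Lean on these libraries where they do the work, as an engineer would, in place of code of your own. Each camera call takes 0.05 s, during which the arm holds its last target. There are 200 camera calls.

## Working session

There is one attempt and no reset: what is moved stays moved. The work goes in short steps, Python scripts to look and compute and a tool call to move; the robot and the scene stay as the last step left them, time stands still between calls to the robot, and variables do not carry over. Pictures are saved under pics/ and viewed, about 8 in all and at most 12, crops included, and the job is handed in when it is done.

Besides the shell and the picture viewer there is one more tool, called after "Call:" as name(argument=value, ...) on one line, values as JSON. send_rows: Moves the arm, as the interface text tells. Its arguments: {"type":"object","properties":{"moves":{"type":"string"}},"required":["moves"]}

```bash
mkdir -p pics; cat > h.py <<'E'
from rig import *
import numpy as np, cv2
def cam(p,st=None):
    if "origin" in p: return np.array(p["rotation"]),np.array(p["origin"])
    T=np.array(p["tool_from_camera"]);R=np.array(st["tcp_rot"])
    return R@T[:3,:3], R@T[:3,3]+np.array(st["position"])
def world(p,px,st=None,z=None):
    """px Nx2 (row,col) -> world points, by depth map or by plane z"""
    px=np.atleast_2d(np.array(px,float));R,o=cam(p,st)
    u=cv2.undistortPoints(px[:,::-1].reshape(-1,1,2).copy(),np.array(p["mtx"]),np.array(p["distortion"])).reshape(-1,2)
    d=np.c_[u[:,0],-u[:,1],-np.ones(len(u))]@R.T
    if z is None:
        s=p["z_map"][px[:,0].astype(int),px[:,1].astype(int)][:,None]
    else: s=((z-o[2])/d[:,2])[:,None]
    return o+d*s
E
python3 - <<'E'
from h import *
np.set_printoptions(precision=3,suppress=True)
st=read_state();print(st)
for n in ("scene","side","wrist"):
    p=capture(n);cv2.imwrite(f"pics/{n}0.png",p["image"])
    if n=="wrist":continue
    for t in ("case_1_center","shelf","jar","tape","wrench"):
        for m in masks_of(p,t):
            if m["p"]<.3: continue
            r=np.argwhere(m["region"]);r=r[p["z_map"][r[:,0],r[:,1]]>0]
            w=world(p,r);print(n,t,round(m["p"],2),m["bbox"],np.percentile(w,2,axis=0),np.percentile(w,98,axis=0))
        if t!="shelf":
            continue
E
```

```text
{'time_s': 0.0, 'joint_positions': array([-78.181,  30.279,  82.157,  -0.002,  67.688, -10.227]), 'qvel': array([-0.064, -0.007,  0.016,  0.006,  0.069,  0.03 ]), 'tau': array([ -0.   , -44.005, -17.659,   0.063,   0.058,  -0.   ]), 'position': array([ 0.234, -0.578,  0.19 ]), 'tcp_rot': array([[ 0.375, -0.   ,  0.927],
       [-0.927,  0.002,  0.375],
       [-0.002, -1.   ,  0.   ]]), 'force': array([ 0.01 , -0.049, -0.02 ]), 'moment': array([ 0.019, -0.004,  0.026]), 'opening': 0.9984321060703181}
scene case_1_center 0.83 [181.1, 188.4, 207.6, 204.2] [ 0.505 -0.187  0.033] [ 0.558 -0.131  0.047]
scene shelf 0.9 [92.5, 199.0, 397.0, 314.5] [ 0.61  -0.302  0.042] [0.825 0.236 0.144]
scene shelf 0.47 [181.4, 187.3, 209.8, 202.8] [ 0.503 -0.188  0.028] [ 0.555 -0.131  0.046]
scene jar 0.74 [86.2, 153.5, 123.4, 196.5] [ 0.423 -0.431  0.004] [ 0.479 -0.372  0.095]
scene tape 0.71 [385.3, 161.1, 429.1, 202.1] [0.429 0.36  0.001] [0.519 0.453 0.049]
scene wrench 0.62 [322.2, 128.7, 372.0, 152.7] [ 0.207  0.231 -0.001] [0.327 0.344 0.009]
side case_1_center 0.74 [252.6, 153.3, 300.0, 185.1] [ 0.5   -0.192  0.001] [ 0.657 -0.128  0.049]
side shelf 0.86 [141.4, 118.4, 300.1, 222.7] [ 0.602 -0.301  0.011] [0.815 0.247 0.141]
side jar 0.32 [227.5, 170.9, 277.4, 204.1] [ 0.497 -0.056  0.004] [0.651 0.003 0.048]
side tape 0.65 [143.1, 240.2, 186.1, 282.6] [ 0.421  0.365 -0.001] [0.516 0.46  0.049]
side wrench 0.61 [218.8, 277.6, 290.3, 288.3] [ 0.209  0.231 -0.001] [0.331 0.357 0.01 ]
```

```bash
python3 - <<'E'
import cv2
a=cv2.imread("pics/scene0.png")[90:330,60:450];b=cv2.imread("pics/side0.png")[100:300,100:340]
a=cv2.resize(a,(780,480));cv2.imwrite("pics/a.png",a);cv2.imwrite("pics/b.png",cv2.resize(b,(720,600)))
E
```

```text
(no output)
```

View pics/a.png

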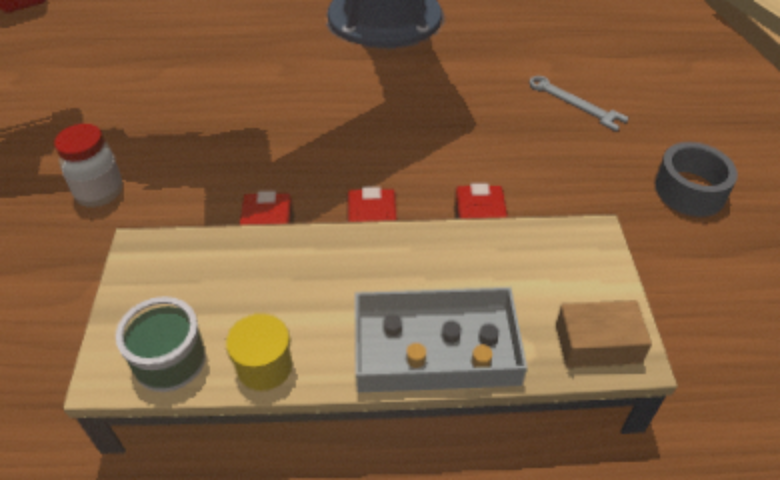

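View pics/b.png

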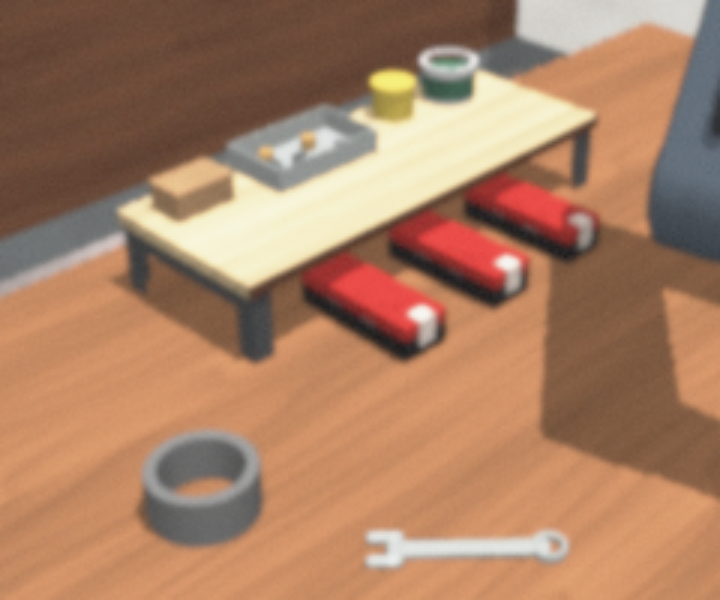

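The scene view shows three red cases (about cols 193, 246 and 300, row 193 in the full picture) in front of the shelf. Jar is on the right of the robot, tape and wrench on the left. Next I measure all three cases and the shelf's front edge.

```bash
python3 - <<'E'
from h import *
np.set_printoptions(precision=3,suppress=True)
for n in ("scene","side"):
    p=capture(n);im=p["image"].astype(int);z=p["z_map"]
    red=(im[...,2]>110)&(im[...,1]<70)&(im[...,0]<70)&(z>0)
    r=np.argwhere(red);w=world(p,r)
    k=(w[:,2]>.036)&(w[:,2]<.055)&(w[:,0]>.45)&(abs(w[:,1])<.3);w=w[k]
    # split in y
    ys=np.sort(w[:,1]);g=np.where(np.diff(ys)>.02)[0];ed=[-1]+list((ys[g]+ys[g+1])/2)+[1]
    for a,b in zip(ed[:-1],ed[1:]):
        q=w[(w[:,1]>a)&(w[:,1]<b)]
        if len(q)<30: continue
        rect=cv2.minAreaRect((q[:,:2]*1000).astype(np.float32))
        print(n,len(q),np.percentile(q,1,axis=0),np.percentile(q,99,axis=0),rect)
        c=[]  # centreline slope
        xs=np.linspace(*np.percentile(q[:,0],[5,95]),6)
        for l,h in zip(xs[:-1],xs[1:]):
            s=q[(q[:,0]>=l)&(q[:,0]<h)]
            if len(s): c.append([(l+h)/2,*np.percentile(s[:,1],[2,98])])
        print(np.array(c))
    rr=np.argwhere(z>0);w=world(p,rr);s=w[(abs(w[:,2]-.098)<.008)&(w[:,0]>.5)&(w[:,0]<.9)&(abs(w[:,1])<.35)]
    e=[]
    for y in np.arange(-.24,.2,.04):
        t=s[abs(s[:,1]-y)<.01]; e.append([y,np.percentile(t[:,0],2),np.percentile(t[:,0],99.5)])
    print("shelf",np.array(e).T,np.percentile(s[:,1],[.5,99.5]))
E
```

```text
scene 271 [ 0.505 -0.189  0.042] [ 0.555 -0.132  0.046] ((529.0490112304688, -160.5897216796875), (57.76446533203125, 51.54262161254883), 89.48574829101562)
[[ 0.512 -0.188 -0.134]
 [ 0.521 -0.186 -0.133]
 [ 0.53  -0.187 -0.132]
 [ 0.539 -0.187 -0.134]
 [ 0.548 -0.189 -0.134]]
scene 312 [ 0.501 -0.059  0.041] [ 0.553 -0.002  0.047] ((527.4642333984375, -29.98341941833496), (56.53672409057617, 57.3585205078125), 0.7994835376739502)
[[ 0.509 -0.059 -0.004]
 [ 0.518 -0.059 -0.002]
 [ 0.527 -0.059 -0.002]
 [ 0.536 -0.058 -0.003]
 [ 0.546 -0.058 -0.002]]
scene 322 [0.498 0.077 0.041] [0.552 0.135 0.046] ((524.7380981445312, 106.28211212158203), (60.3034553527832, 56.90176773071289), 88.77737426757812)
[[0.506 0.077 0.134]
 [0.516 0.079 0.134]
 [0.526 0.078 0.134]
 [0.536 0.077 0.133]
 [0.545 0.078 0.133]]
shelf [[-0.24  -0.2   -0.16  -0.12  -0.08  -0.04   0.     0.04   0.08   0.12
   0.16 ]
 [ 0.611  0.61   0.611  0.609  0.611  0.609  0.607  0.609  0.606  0.61
   0.605]
 [ 0.826  0.826  0.825  0.825  0.825  0.825  0.824  0.824  0.824  0.823
   0.822]] [-0.309  0.244]
side 187 [ 0.501 -0.1
[... 353 characters left out ...]
.69461441040039, 160.81141662597656), 75.06123352050781)
[[ 0.521 -0.004  0.003]
 [ 0.549 -0.006  0.001]
 [ 0.577 -0.004  0.003]
 [ 0.604 -0.045  0.005]
 [ 0.632 -0.053  0.003]]
side 198 [0.494 0.08  0.036] [0.65  0.139 0.049] ((571.1905517578125, 110.69770812988281), (57.84978103637695, 158.0222930908203), 86.38369750976562)
[[0.518 0.134 0.139]
 [0.546 0.133 0.138]
 [0.574 0.132 0.137]
 [0.603 0.089 0.137]
 [0.631 0.08  0.135]]
shelf [[-0.24  -0.2   -0.16  -0.12  -0.08  -0.04   0.     0.04   0.08   0.12
   0.16 ]
 [ 0.604  0.604  0.606  0.604  0.603  0.605  0.603  0.602  0.601  0.601
   0.602]
 [ 0.752  0.818  0.778  0.825  0.769  0.816  0.815  0.815  0.728  0.79
   0.753]] [-0.308  0.249]
```

Call:
send_rows(moves="87 0 0 0 7.1;87 0 0 0 7.1;87 0 0 0 7.1;87 -29.9 0 17.6 0;87 -29.9 0 17.6 0;87 -29.9 0 17.6 0;87 -29.9 0 17.6 0;87 -29.9 0 17.6 0;87 -29.9 0 17.6 0;87 -29.9 0 17.6 0;87 -29.9 0 17.6 0;87 -29.9 0 17.6 0;87 -29.9 0 17.6 0;87 -29.9 0 17.6 0;87 -29.9 0 17.6 0;87 -29.9 0 17.6 0;87 -29.9 0 17.6 0;87 0 0 0 0")

```text
time_s: 2.25
position: [0.4776, -0.1525, 0.191]
tcp_rot: [[0.019, 0.002, 1.0], [-1.0, 0.002, 0.019], [-0.002, -1.0, 0.002]]
force: [-0.0, -0.2, 0.1]
opening: 1.0
```

```bash
python3 - <<'E'
from h import *
np.set_printoptions(precision=4,suppress=True)
st=read_state();print(st["time_s"],st["position"],st["tcp_rot"],st["force"])
p=capture("wrist");cv2.imwrite("pics/w1.png",p["image"])
im=p["image"].astype(int);z=p["z_map"]
r=np.argwhere((im[...,2]>110)&(im[...,1]<70)&(im[...,0]<70)&(z>0));w=world(p,r,st);w=w[(w[:,2]>.035)&(w[:,2]<.056)]
for a,b in((-.23,-.1),(-.09,.03),(.05,.17)):
    q=w[(w[:,1]>a)&(w[:,1]<b)]
    if len(q)>30:
        print(len(q),np.percentile(q,[.5,99.5],axis=0))
        for x in np.arange(.5,.6,.02):
            s=q[abs(q[:,0]-x)<.008]
            if len(s):print(x,np.percentile(s[:,1],[1,99]))
E
```

```text
2.25 [ 0.4776 -0.1525  0.191 ] [[ 0.0186  0.0016  0.9998]
 [-0.9998  0.0021  0.0186]
 [-0.0021 -1.      0.0016]] [-0.0155 -0.2333  0.075 ]
5104 [[ 0.5019 -0.1901  0.0423]
 [ 0.6092 -0.1318  0.0482]]
0.5 [-0.19   -0.1323]
0.52 [-0.1896 -0.1322]
0.54 [-0.1896 -0.1321]
0.56 [-0.1897 -0.132 ]
0.5800000000000001 [-0.1897 -0.1318]
5586 [[ 0.4985 -0.0587  0.0423]
 [ 0.6076 -0.0008  0.0482]]
0.5 [-0.0588 -0.0017]
0.52 [-0.0586 -0.0012]
0.54 [-0.0584 -0.0011]
0.56 [-0.0587 -0.0009]
0.5800000000000001 [-0.058  -0.0016]
4657 [[0.4955 0.0763 0.041 ]
 [0.6068 0.1351 0.0482]]
0.5 [0.0783 0.1358]
0.52 [0.0782 0.1358]
0.54 [0.0769 0.1332]
0.56 [0.0769 0.1299]
0.5800000000000001 [0.0764 0.1266]
```

Call:
send_rows(moves="87 5 10 33 0.6;87 4 30 34 0;87 0 35 0 0;87 0 35 0 0;87 0 35 0 0;87 0 25 0 0;87 0 15 0 0;87 0 0 0 0;50 0 0 0 0;40 0 0 0 0;40 0 0 0 0;40 0 0 0 0;40 0 0 0 0")

```text
time_s: 3.38
position: [0.54, -0.1653, 0.0096]
tcp_rot: [[0.002, 0.001, 1.0], [-1.0, 0.0, 0.002], [-0.0, -1.0, 0.001]]
force: [0.1, 3.0, 2.8]
opening: 0.709
```

Call:
send_rows(moves="40 0 0 0 0;40 0 0 0 0;40 0 0 0 0")

```text
time_s: 3.63
position: [0.5399, -0.1652, 0.0095]
tcp_rot: [[0.003, 0.001, 1.0], [-1.0, 0.0, 0.003], [-0.0, -1.0, 0.001]]
force: [-0.8, 3.0, 5.6]
opening: 0.682
```

Call:
send_rows(moves="40 0 0 -5 0;40 0 0 -12 0;40 0 0 -15 0;40 0 0 -15 0;40 0 0 -15 0;40 0 0 -15 0;40 0 0 -15 0;40 0 0 -15 0;40 0 0 -13 0;40 0 0 -5 0;40 0 0 0 0;87 0 0 0 0;87 0 0 0 0;87 0 0 0 0;87 0 0 0 0;87 0 0 0 0")

```text
time_s: 4.97
position: [0.4145, -0.1657, 0.0081]
tcp_rot: [[0.003, -0.001, 1.0], [-1.0, 0.0, 0.003], [-0.0, -1.0, -0.001]]
force: [-0.3, 0.1, -0.9]
opening: 0.956
```

```bash
cat > cases.py <<'E'
from h import *
np.set_printoptions(precision=4,suppress=True)
st=read_state();print(st["time_s"],st["position"],st["force"])
p=capture("scene");cv2.imwrite("pics/s%d.png"%(st["time_s"]*10),p["image"])
im=p["image"].astype(int);z=p["z_map"]
r=np.argwhere((im[...,2]>100)&(im[...,1]<70)&(im[...,0]<70)&(z>0));w=world(p,r,st);w=w[(w[:,2]>.03)&(w[:,0]>.33)&(w[:,0]<.62)]
for a,b in((-.23,-.1),(-.09,.03),(.05,.17)):
    q=w[(w[:,1]>a)&(w[:,1]<b)]
    if len(q)>30: print(len(q),np.percentile(q,[1,99],axis=0).ravel(), cv2.minAreaRect((q[:,:2]*1000).astype(np.float32)))
E
python3 cases.py
```

```text
4.9667 [ 0.4145 -0.1657  0.0081] [-0.3369  0.1151 -0.8704]
980 [ 0.3826 -0.1962  0.0321  0.5426 -0.1383  0.0472] ((460.4762878417969, -152.87118530273438), (166.21665954589844, 88.4583740234375), 1.4104783535003662)
324 [ 0.4998 -0.0588  0.041   0.5539 -0.0019  0.0465] ((472.2115478515625, -35.84242248535156), (167.3479461669922, 59.88970947265625), 5.444774150848389)
317 [0.498  0.0779 0.0411 0.5528 0.1348 0.0465] ((525.11083984375, 106.32324981689453), (58.90308380126953, 56.73491287231445), 88.42195892333984)
```

Call:
send_rows(moves="87 0 0 20 0;87 0 0 20 0;87 0 0 8 0;60 0 0 0 0;40 0 0 0 0;40 0 0 0 0;40 0 0 0 0;40 0 0 0 0;40 0 0 0 0;40 0 0 0 0;40 0 -10 0 0;40 0 -20 0 0;40 0 -30 0 0;40 0 -35 0 0;40 0 -35 0 0;40 0 -25 0 0;40 0 -10 0 0;40 0 0 0 0;40 0 0 0 0;40 0 0 0 0")

```text
time_s: 6.68
position: [0.4615, -0.165, 0.1724]
tcp_rot: [[0.003, -0.002, 1.0], [-1.0, 0.002, 0.003], [-0.002, -1.0, -0.002]]
force: [0.4, -0.4, -2.4]
opening: 0.682
```

```bash
cat > m.py <<'E'
from rig import *
import numpy as np
np.set_printoptions(precision=4,suppress=True)
s=read_state();print(s["time_s"],s["position"],"F",s["force"],"M",s["moment"],s["opening"])
E
python3 m.py
```

```text
6.6833 [ 0.4615 -0.165   0.1724] F [ 0.3829 -0.4153 -2.3976] M [ 0.0353  0.0405 -0.0896] 0.6821488532834458
```

Call:
send_rows(moves="40 0 0 35 0;40 0 0 35 0;40 0 0 0 0;40 0 0 -35 0;40 0 0 -35 0;40 0 0 0 0;40 0 0 35 0;40 0 0 35 0;40 0 0 0 0;40 0 0 0 0;40 0 0 0 0;40 0 0 0 0;40 0 0 0 0")

```text
time_s: 7.77
position: [0.5313, -0.1652, 0.1726]
tcp_rot: [[0.002, -0.002, 1.0], [-1.0, 0.001, 0.002], [-0.001, -1.0, -0.002]]
force: [-0.8, -0.1, -2.2]
opening: 0.679
```

```bash
python3 m.py
```

```text
7.7667 [ 0.5313 -0.1652  0.1726] F [-0.7793 -0.1187 -2.1625] M [-0.0051  0.0014  0.0238] 0.6788171712400285
```

Call:
send_rows(moves="40 0 0 -35 0;40 0 0 -35 0;40 0 0 0 0;40 0 0 0 0;40 0 0 0 0;40 0 0 0 0;40 0 0 0 0")

```text
time_s: 8.35
position: [0.4639, -0.1664, 0.1736]
tcp_rot: [[0.003, 0.002, 1.0], [-1.0, -0.001, 0.003], [0.001, -1.0, 0.002]]
force: [-0.0, 0.9, -2.9]
opening: 0.681
```

```bash
python3 m.py
```

```text
8.35 [ 0.4639 -0.1664  0.1736] F [-0.0417  0.8856 -2.9439] M [0.0191 0.0081 0.0154] 0.6809687304770812
```

```bash
cat > m.py <<'E'
from rig import *
import numpy as np
np.set_printoptions(precision=4,suppress=True)
L=[]
for i in range(8):
    s=read_state();L.append(np.r_[s["force"],s["moment"]]);capture("wrist")
L=np.array(L);print(s["time_s"],s["position"],s["opening"],"mean",L.mean(0),"std",L.std(0))
E
python3 m.py
```

```text
8.7 [ 0.4629 -0.1658  0.1732] 0.6829517856873418 mean [ 0.1208  0.0553 -2.3488  0.0322  0.0047  0.0079] std [0.2494 0.431  0.4682 0.0265 0.0092 0.015 ]
```

Call:
send_rows(moves="40 0 0 40 0;40 0 0 40 0;40 0 0 0 0;40 0 0 0 0;40 0 0 0 0;40 0 0 0 0")

```text
time_s: 9.25
position: [0.5412, -0.1651, 0.1728]
tcp_rot: [[0.002, -0.002, 1.0], [-1.0, 0.001, 0.002], [-0.001, -1.0, -0.002]]
force: [-0.4, 0.3, -2.5]
opening: 0.68
```

```bash
python3 m.py
```

```text
9.6 [ 0.5424 -0.1657  0.1735] 0.68397052882038 mean [ 0.0207  0.0223 -2.8622  0.0263  0.0343 -0.02  ] std [0.3154 0.474  0.4557 0.0252 0.0272 0.0339]
```

Call:
send_rows(moves="40 0 0 -40 0;40 0 0 -40 0;40 0 0 0 0;40 0 0 0 0;40 0 0 0 0;40 0 0 0 0")

```text
time_s: 10.15
position: [0.4645, -0.1668, 0.174]
tcp_rot: [[0.003, 0.003, 1.0], [-1.0, -0.002, 0.003], [0.002, -1.0, 0.003]]
force: [-1.0, 0.0, -1.8]
opening: 0.687
```

```bash
python3 m.py
```

```text
10.5 [ 0.4631 -0.1658  0.1732] 0.6857668900429773 mean [-0.1212  0.2197 -2.4083  0.0331  0.0249  0.0158] std [0.509  0.3571 0.5569 0.0188 0.0265 0.0241]
```

Case A shows no load shift: the averaged moment differs by about 0.01 N m between ends, where 0.11 is expected from a loose socket. I'll lay it down and go to the middle case.

Call:
send_rows(moves="40 0 10 0 0;40 0 25 0 0;40 0 30 0 0;40 0 30 0 0;40 0 25 0 0;40 0 18 0 0;40 0 12 0 0;40 0 8 0 0;40 0 5 0 0;40 0 2 0 0;40 0 0 0 0;40 0 0 0 0")

```text
time_s: 11.55
position: [0.4635, -0.1663, 0.009]
tcp_rot: [[0.003, 0.002, 1.0], [-1.0, -0.001, 0.003], [0.001, -1.0, 0.002]]
force: [-0.5, 0.1, -2.1]
opening: 0.685
```

Call:
send_rows(moves="87 0 0 0 0;87 0 0 0 0;87 0 0 0 0;87 0 0 0 0;87 0 0 0 0;87 0 -15 0 0;87 0 -30 0 0;87 0 -30 0 0;87 0 -25 0 0;87 0 0 0 0;87 -22.8 0 13 0;87 -22.8 0 13 0;87 -22.8 0 13 0;87 -22.8 0 13 0;87 -22.8 0 13 0;87 -22.8 0 13 0;87 0 0 0 0;87 0 0 0 0")

```text
time_s: 13.05
position: [0.5402, -0.0277, 0.1076]
tcp_rot: [[0.005, -0.001, 1.0], [-1.0, -0.0, 0.005], [0.0, -1.0, -0.001]]
force: [-0.9, 0.2, -0.8]
opening: 0.998
```

```bash
python3 cases.py
```

```text
13.05 [ 0.5402 -0.0277  0.1076] [-0.9449  0.1771 -0.8041]
1020 [ 0.3845 -0.196   0.0334  0.5448 -0.1366  0.0467] ((462.8569030761719, -167.1265106201172), (165.74649047851562, 61.65439987182617), 1.178847074508667)
335 [ 0.5009 -0.0813  0.0411  0.5548 -0.0016  0.1684] ((539.9437866210938, -25.82465362548828), (93.7842025756836, 88.6280517578125), 60.385868072509766)
317 [0.497  0.0777 0.0408 0.5522 0.1344 0.0466] ((524.3062133789062, 104.86714172363281), (60.925636291503906, 55.795135498046875), 85.70587921142578)
```

Call:
send_rows(moves="87 2 20 0 0;87 0 30 0 0;87 0 30 0 0;87 0 19 0 0;87 0 0 0 0;60 0 0 0 0;40 0 0 0 0;40 0 0 0 0;40 0 0 0 0;40 0 0 0 0;40 0 0 0 0;40 0 0 0 0")

```text
time_s: 14.1
position: [0.5411, -0.0308, 0.0105]
tcp_rot: [[0.003, 0.002, 1.0], [-1.0, -0.0, 0.003], [0.0, -1.0, 0.002]]
force: [-0.5, 0.6, 6.5]
opening: 0.68
```

Call:
send_rows(moves="40 0 0 -5 0;40 0 0 -12 0;40 0 0 -15 0;40 0 0 -15 0;40 0 0 -15 0;40 0 0 -15 0;40 0 0 -15 0;40 0 0 -15 0;40 0 0 -13 0;40 0 0 -5 0;40 0 0 0 0;87 0 0 0 0;87 0 0 0 0;87 0 0 0 0;87 0 0 0 0;87 0 0 0 0")

```text
time_s: 15.43
position: [0.415, -0.0309, 0.0091]
tcp_rot: [[0.003, -0.001, 1.0], [-1.0, 0.0, 0.003], [-0.0, -1.0, -0.001]]
force: [0.2, 0.3, 0.7]
opening: 0.956
```

```bash
python3 cases.py
```

```text
15.4333 [ 0.415  -0.0309  0.0091] [0.2439 0.2995 0.6549]
1019 [ 0.384  -0.1959  0.0337  0.5448 -0.1365  0.047 ] ((463.14593505859375, -167.26377868652344), (165.25384521484375, 61.73181915283203), 1.186070442199707)
950 [ 0.3804 -0.0628  0.0388  0.5391 -0.0047  0.0473] ((459.56427001953125, -40.8697395324707), (98.2706527709961, 165.44168090820312), 87.41539001464844)
318 [0.4975 0.0777 0.0416 0.5522 0.134  0.047 ] ((524.8895874023438, 105.64108276367188), (58.56319808959961, 56.17402267456055), 88.77577209472656)
```

Call:
send_rows(moves="87 0 0 20 0;87 0 0 20 0;87 0 0 5 0;60 0 0 0 0;40 0 0 0 0;40 0 0 0 0;40 0 0 0 0;40 0 0 0 0;40 0 0 0 0;40 0 0 0 0;40 0 -10 0 0;40 0 -20 0 0;40 0 -30 0 0;40 0 -35 0 0;40 0 -35 0 0;40 0 -25 0 0;40 0 -10 0 0;40 0 0 0 0;40 0 0 0 0;40 0 0 0 0")

```text
time_s: 17.15
position: [0.4591, -0.0306, 0.1731]
tcp_rot: [[0.003, -0.003, 1.0], [-1.0, 0.001, 0.003], [-0.001, -1.0, -0.003]]
force: [0.1, 0.9, -1.3]
opening: 0.681
```

Call:
send_rows(moves="40 0 0 40 0;40 0 0 40 0;40 0 0 0 0;40 0 0 -40 0;40 0 0 -40 0;40 0 0 0 0;40 0 0 40 0;40 0 0 40 0;40 0 0 0 0;40 0 0 0 0;40 0 0 0 0;40 0 0 0 0")

```text
time_s: 18.15
position: [0.5384, -0.0304, 0.1729]
tcp_rot: [[0.003, -0.004, 1.0], [-1.0, 0.001, 0.003], [-0.001, -1.0, -0.004]]
force: [0.5, -0.6, -1.7]
opening: 0.68
```

```bash
python3 m.py
```

```text
18.5 [ 0.5401 -0.0308  0.1745] 0.6799230323790184 mean [ 0.1636 -0.0183 -2.036   0.0327  0.026  -0.0081] std [0.4898 0.5898 0.5137 0.0268 0.0154 0.0266]
```

Call:
send_rows(moves="40 0 0 -40 0;40 0 0 -40 0;40 0 0 0 0;40 0 0 0 0;40 0 0 0 0;40 0 0 0 0")

```text
time_s: 19.05
position: [0.4624, -0.0316, 0.175]
tcp_rot: [[0.002, 0.003, 1.0], [-1.0, -0.001, 0.002], [0.001, -1.0, 0.003]]
force: [0.5, 0.0, -1.6]
opening: 0.68
```

```bash
python3 m.py
```

```text
19.4 [ 0.4608 -0.0311  0.1742] 0.677661117156153 mean [ 0.1584 -0.0293 -1.7568  0.0165 -0.0054  0.0197] std [0.4839 0.3597 0.393  0.0198 0.0276 0.0238]
```

Call:
send_rows(moves="40 0 0 30 0;40 0 0 40 0;40 0 0 40 0;40 0 0 0 0;40 0 0 0 0;40 0 0 0 0;40 0 0 0 0")

```text
time_s: 20.03
position: [0.5686, -0.0304, 0.1737]
tcp_rot: [[0.003, -0.003, 1.0], [-1.0, 0.001, 0.003], [-0.001, -1.0, -0.003]]
force: [0.6, 0.3, -1.7]
opening: 0.681
```

```bash
python3 m.py
```

```text
20.3833 [ 0.5701 -0.0308  0.1745] 0.6785403259846043 mean [-0.1787  0.0779 -1.9599  0.0479 -0.0141  0.0166] std [0.5169 0.612  0.2752 0.0383 0.0267 0.0309]
```

Call:
send_rows(moves="40 0 0 -30 0;40 0 0 -40 0;40 0 0 -40 0;40 0 0 0 0;40 0 0 0 0;40 0 0 0 0;40 0 0 0 0")

```text
time_s: 21.02
position: [0.4627, -0.0317, 0.1751]
tcp_rot: [[0.002, 0.004, 1.0], [-1.0, -0.001, 0.002], [0.001, -1.0, 0.004]]
force: [-0.3, 0.1, -1.7]
opening: 0.681
```

```bash
python3 m.py
```

```text
21.3667 [ 0.4608 -0.0311  0.1742] 0.6792609396694426 mean [ 0.2107 -0.1159 -1.7763  0.0243  0.0193  0.0131] std [0.5391 0.3592 0.4202 0.0353 0.0273 0.0187]
```

Case B is quiet too: its four averages of -0.014 to 0.026 N m don't follow the shake direction. Laying it down and taking the third, which I'll test the same way.

Call:
send_rows(moves="40 0 10 0 0;40 0 25 0 0;40 0 30 0 0;40 0 30 0 0;40 0 25 0 0;40 0 18 0 0;40 0 12 0 0;40 0 8 0 0;40 0 5 0 0;40 0 2 0 0;40 0 0 0 0;40 0 0 0 0")

```text
time_s: 22.42
position: [0.4612, -0.0312, 0.0099]
tcp_rot: [[0.003, 0.002, 1.0], [-1.0, -0.001, 0.003], [0.001, -1.0, 0.002]]
force: [-0.2, -0.4, -1.8]
opening: 0.681
```

Call:
send_rows(moves="87 0 0 0 0;87 0 0 0 0;87 0 0 0 0;87 0 0 0 0;87 0 0 0 0;87 0 -15 0 0;87 0 -30 0 0;87 0 -30 0 0;87 0 -25 0 0;87 0 0 0 0;87 -22.8 0 13 0;87 -22.8 0 13 0;87 -22.8 0 13 0;87 -22.8 0 13 0;87 -22.8 0 13 0;87 -22.8 0 13 0;87 0 0 0 0;87 0 0 0 0")

```text
time_s: 23.92
position: [0.5378, 0.1069, 0.1085]
tcp_rot: [[0.005, -0.001, 1.0], [-1.0, -0.0, 0.005], [0.0, -1.0, -0.001]]
force: [-0.3, 1.2, -0.6]
opening: 0.997
```

```bash
python3 cases.py
```

```text
23.9167 [0.5378 0.1069 0.1085] [-0.3352  1.2169 -0.6327]
1022 [ 0.3854 -0.196   0.034   0.5451 -0.1364  0.0468] ((463.0823974609375, -167.13790893554688), (165.41012573242188, 61.52781677246094), 1.2971646785736084)
1009 [ 0.3819 -0.0622  0.033   0.5421 -0.003   0.047 ] ((478.69744873046875, -30.539958953857422), (205.2919158935547, 76.66790008544922), 7.629556179046631)
333 [0.4975 0.0766 0.041  0.5528 0.1346 0.0472] ((535.9759521484375, 94.058349609375), (74.2956314086914, 112.25450897216797), 42.470882415771484)
```

Call:
send_rows(moves="87 1 20 0 0;87 0 30 0 0;87 0 30 0 0;87 0 20 0 0;87 0 0 0 0;60 0 0 0 0;40 0 0 0 0;40 0 0 0 0;40 0 0 0 0;40 0 0 0 0;40 0 0 0 0;40 0 0 0 0")

```text
time_s: 24.97
position: [0.5387, 0.1054, 0.0105]
tcp_rot: [[0.002, 0.002, 1.0], [-1.0, 0.0, 0.002], [-0.0, -1.0, 0.002]]
force: [-0.5, 1.7, 6.7]
opening: 0.677
```

Call:
send_rows(moves="40 0 0 -5 0;40 0 0 -12 0;40 0 0 -15 0;40 0 0 -15 0;40 0 0 -15 0;40 0 0 -15 0;40 0 0 -15 0;40 0 0 -15 0;40 0 0 -13 0;40 0 0 -5 0;40 0 0 0 0;87 0 0 0 0;87 0 0 0 0;87 0 0 0 0;87 0 0 0 0;87 0 0 0 0")

```text
time_s: 26.3
position: [0.4125, 0.1047, 0.0091]
tcp_rot: [[0.003, -0.001, 1.0], [-1.0, -0.0, 0.003], [0.0, -1.0, -0.001]]
force: [-0.0, 0.4, -0.2]
opening: 0.952
```

```bash
python3 cases.py
```

```text
26.3 [0.4125 0.1047 0.0091] [-0.02    0.4265 -0.2076]
1018 [ 0.3853 -0.1959  0.0334  0.5446 -0.1364  0.047 ] ((463.40008544921875, -166.81495666503906), (164.7796630859375, 61.360755920410156), 1.441253662109375)
1003 [ 0.3824 -0.0624  0.0332  0.5417 -0.0029  0.0472] ((460.87310791015625, -25.88855743408203), (163.7178497314453, 72.57689666748047), 0.6901285648345947)
908 [0.3777 0.0741 0.0386 0.5363 0.1314 0.047 ] ((455.428955078125, 103.217041015625), (167.9398956298828, 83.00667572021484), 9.661652565002441)
```

C spans x 0.376–0.539, so its centre is at about 0.457; I go forward 45.

Call:
send_rows(moves="87 0 0 20 0;87 0 0 20 0;87 0 0 5 0;60 0 0 0 0;40 0 0 0 0;40 0 0 0 0;40 0 0 0 0;40 0 0 0 0;40 0 0 0 0;40 0 0 0 0;40 0 -10 0 0;40 0 -20 0 0;40 0 -30 0 0;40 0 -35 0 0;40 0 -35 0 0;40 0 -25 0 0;40 0 -10 0 0;40 0 0 0 0;40 0 0 0 0;40 0 0 0 0")

```text
time_s: 28.02
position: [0.4565, 0.1048, 0.1729]
tcp_rot: [[0.003, -0.003, 1.0], [-1.0, 0.0, 0.003], [-0.0, -1.0, -0.003]]
force: [0.7, 0.4, -3.9]
opening: 0.679
```

Call:
send_rows(moves="40 0 0 40 0;40 0 0 40 0;40 0 0 0 0;40 0 0 -40 0;40 0 0 -40 0;40 0 0 0 0;40 0 0 40 0;40 0 0 40 0;40 0 0 0 0;40 0 0 0 0;40 0 0 0 0;40 0 0 0 0")

```text
time_s: 29.02
position: [0.5358, 0.105, 0.1728]
tcp_rot: [[0.003, -0.005, 1.0], [-1.0, 0.0, 0.003], [-0.0, -1.0, -0.005]]
force: [0.1, -0.2, -3.1]
opening: 0.679
```

```bash
python3 m.py
```

```text
29.3667 [0.5378 0.105  0.1745] 0.676941474814674 mean [-0.3254 -0.3003 -3.2506  0.0265 -0.0198 -0.0012] std [0.5563 0.4572 0.3325 0.0365 0.029  0.0222]
```

Call:
send_rows(moves="40 0 0 -40 0;40 0 0 -40 0;40 0 0 0 0;40 0 0 0 0;40 0 0 0 0;40 0 0 0 0")

```text
time_s: 29.92
position: [0.4604, 0.1047, 0.1751]
tcp_rot: [[0.003, 0.004, 1.0], [-1.0, -0.0, 0.003], [0.0, -1.0, 0.004]]
force: [-0.0, -0.1, -2.7]
opening: 0.68
```

```bash
python3 m.py
```

```text
30.2667 [0.4585 0.1047 0.1742] 0.6765788182856398 mean [ 0.1336  0.1745 -3.2496  0.0494  0.0048 -0.004 ] std [0.5509 0.4927 0.393  0.0169 0.0391 0.0276]
```

No clear shift here either. My 80 mm stroke is shorter than the socket's 127 mm run, so a freely rolling socket may never be driven to an end. I'll use a longer stroke, higher up, and look at the time series.

```bash
cat > ts.py <<'E'
from rig import *
import numpy as np
np.set_printoptions(precision=3,suppress=True,linewidth=200)
L=[]
for i in range(14):
    s=read_state();L.append(np.r_[s["force"],s["moment"]]);capture("wrist")
L=np.array(L);print(s["time_s"],s["position"],s["opening"]);print("My",L[:,4]);print("Fx",L[:,0]);print("mean first4",L[:4].mean(0)[4],"mid",L[4:9,4].mean(),"late",L[9:,4].mean(),"all",L[:,4].mean(),"Fz",L[:,2].mean())
E
```

Call:
send_rows(moves="40 0 -15 -10 0;40 0 -15 -15 0;40 0 0 0 0;40 0 0 0 0;40 0 0 12 0;40 0 0 25 0;40 0 0 25 0;40 0 0 25 0;40 0 0 25 0;40 0 0 25 0;40 0 0 25 0;40 0 0 25 0;40 0 0 25 0;40 0 0 25 0;40 0 0 0 0;40 0 0 0 0")

```text
time_s: 31.65
position: [0.6713, 0.1049, 0.202]
tcp_rot: [[0.002, -0.001, 1.0], [-1.0, -0.0, 0.002], [0.0, -1.0, -0.001]]
force: [-0.4, -0.0, -3.9]
opening: 0.681
```

```bash
python3 ts.py
```

```text
32.3 [0.67  0.105 0.205] 0.680807512118549
My [ 0.047 -0.002 -0.001 -0.072  0.006 -0.018  0.016 -0.005  0.015 -0.047 -0.003  0.04   0.01  -0.03 ]
Fx [-0.405  1.021  0.104  0.095 -0.078  1.01   0.409 -0.287  0.765 -0.261 -1.148 -0.21   0.262 -0.044]
mean first4 -0.0070835228878207215 mid 0.0026493624985983234 late -0.005836749125475935 all -0.003162216048976496 Fz -3.48146745157246
```

Call:
send_rows(moves="40 0 0 -12 0;40 0 0 -25 0;40 0 0 -25 0;40 0 0 -25 0;40 0 0 -25 0;40 0 0 -25 0;40 0 0 -25 0;40 0 0 -25 0;40 0 0 -25 0;40 0 0 -25 0;40 0 0 0 0;40 0 0 0 0")

```text
time_s: 33.35
position: [0.4319, 0.1048, 0.2048]
tcp_rot: [[0.003, 0.001, 1.0], [-1.0, 0.0, 0.003], [-0.0, -1.0, 0.001]]
force: [0.3, 0.1, -3.7]
opening: 0.681
```

```bash
python3 ts.py
```

```text
34.0 [0.433 0.105 0.204] 0.6787794857391656
My [-0.008 -0.051 -0.05   0.014  0.023  0.013 -0.014 -0.04  -0.053 -0.016  0.066  0.01   0.002 -0.02 ]
Fx [ 0.254  0.569  1.217  0.952 -0.951 -0.358 -0.247  0.143  0.49   0.337  0.156  0.498  0.632  0.546]
mean first4 -0.023329580909622578 mid -0.014029035543784573 late 0.00838611518063358 all -0.008680923246731804 Fz -3.289195223266248
```

```bash
sed -i 's/range(14)/range(18)/; s/print("mean.*$/print("thirds",[round(L[i:i+6,4].mean(),3) for i in (0,6,12)],"Fz",L[:,2].mean())/' ts.py; sed -i 's/^L=np.array(L);print/L=np.array(L);print/' ts.py; tail -2 ts.py
```

```text
s=read_state();L.append(np.r_[s["force"],s["moment"]]);capture("wrist")
L=np.array(L);print(s["time_s"],s["position"],s["opening"]);print("My",L[:,4]);print("Fx",L[:,0]);print("thirds",[round(L[i:i+6,4].mean(),3) for i in (0,6,12)],"Fz",L[:,2].mean())
```

Call:
send_rows(moves="40 0 0 11 0;40 0 0 11 0;40 0 0 11 0;40 0 0 11 0;40 0 0 11 0;40 0 0 11 0;40 0 0 11 0;40 0 0 11 0;40 0 0 11 0;40 0 0 11 0;40 0 0 11 0;40 0 0 11 0;40 0 0 11 0;40 0 0 11 0;40 0 0 11 0;40 0 0 11 0;40 0 0 11 0;40 0 0 11 0;40 0 0 11 0;40 0 0 11 0")

```text
time_s: 35.72
position: [0.6541, 0.1052, 0.2036]
tcp_rot: [[0.003, -0.001, 1.0], [-1.0, 0.0, 0.003], [-0.0, -1.0, -0.001]]
force: [0.6, -0.1, -3.8]
opening: 0.683
```

```bash
python3 ts.py
```

```text
36.5667 [0.653 0.105 0.204] 0.6853073159742185
My [-0.107 -0.383 -0.009 -0.021  0.021 -0.031 -0.019 -0.034 -0.01   0.041 -0.084 -0.012  0.019  0.002 -0.018  0.016 -0.008  0.004]
Fx [ 0.633  3.625 -0.208 -0.394 -1.051 -0.098 -0.724  0.743  0.333  0.327  0.113  0.189 -0.545 -0.13   0.283 -0.391  0.126  0.169]
thirds [np.float64(-0.088), np.float64(-0.02), np.float64(0.002)] Fz -3.5703881164486497
```

C's moment is constant (late mean 0.00), so it is quiet. I lay it down and re-test B with long strokes.

Call:
send_rows(moves="40 0 0 -15 0;40 0 0 -30 0;40 0 0 -35 0;40 0 0 -35 0;40 0 0 -35 0;40 0 0 -30 0;40 0 0 -20 0;40 0 20 0 0;40 0 35 0 0;40 0 35 0 0;40 0 35 0 0;40 0 30 0 0;40 0 18 0 0;40 0 10 0 0;40 0 7 0 0;40 0 4 0 0;40 0 1 0 0;40 0 0 0 0;40 0 0 0 0")

```text
time_s: 38.2
position: [0.4537, 0.1048, 0.0101]
tcp_rot: [[0.003, 0.002, 1.0], [-1.0, -0.0, 0.003], [0.0, -1.0, 0.002]]
force: [0.1, 1.0, -3.4]
opening: 0.679
```

Call:
send_rows(moves="87 0 0 0 0;87 0 0 0 0;87 0 0 0 0;87 0 0 0 0;87 0 -15 0 0;87 0 -30 0 0;87 0 -30 0 0;87 0 -20 0 0;87 23 0 1.4 0;87 23 0 1.4 0;87 23 0 1.4 0;87 23 0 1.4 0;87 23 0 1.4 0;87 21 0 1.4 0;87 0 0 0 0;87 0 0 0 0")

```text
time_s: 39.53
position: [0.4619, -0.032, 0.1045]
tcp_rot: [[-0.0, 0.0, 1.0], [-1.0, 0.0, -0.0], [-0.0, -1.0, 0.0]]
force: [-0.0, 0.6, -0.7]
opening: 0.999
```

```bash
python3 cases.py
```

```text
39.5333 [ 0.4619 -0.032   0.1045] [-0.0205  0.6402 -0.7443]
1006 [ 0.3854 -0.1959  0.0339  0.5447 -0.1365  0.047 ] ((462.79302978515625, -167.10943603515625), (166.1171417236328, 61.646034240722656), 1.1668552160263062)
984 [ 0.3823 -0.0627  0.0354  0.5416 -0.0039  0.0476] ((461.59576416015625, -33.1017951965332), (167.4840850830078, 91.6982650756836), 12.981132507324219)
897 [0.374  0.0744 0.0395 0.5335 0.1316 0.0469] ((453.33575439453125, 102.8840560913086), (162.60787963867188, 59.266971588134766), 0.22570720314979553)
```

Call:
send_rows(moves="87 0 25 0 0;87 0 30 0 0;87 0 25 0 0;87 0 15 0 0;60 0 0 0 0;40 0 0 0 0;40 0 0 0 0;40 0 0 0 0;40 0 0 0 0;40 0 0 0 0;40 0 -10 0 0;40 0 -20 0 0;40 0 -30 0 0;40 0 -35 0 0;40 0 -35 -10 0;40 0 -35 -20 0;40 0 -20 -10 0;40 0 -10 0 0;40 0 0 0 0")

```text
time_s: 41.17
position: [0.4226, -0.0317, 0.207]
tcp_rot: [[0.002, 0.006, 1.0], [-1.0, -0.002, 0.002], [0.002, -1.0, 0.006]]
force: [1.1, -0.7, -2.1]
opening: 0.673
```

Call:
send_rows(moves="40 0 0 20 0;40 0 0 20 0;40 0 0 20 0;40 0 0 20 0;40 0 0 20 0;40 0 0 20 0;40 0 0 20 0;40 0 0 20 0;40 0 0 20 0;40 0 0 20 0;40 0 0 20 0;40 0 0 0 0;40 0 0 0 0")

```text
time_s: 42.25
position: [0.6416, -0.0306, 0.2021]
tcp_rot: [[0.003, -0.003, 1.0], [-1.0, 0.001, 0.003], [-0.001, -1.0, -0.003]]
force: [-0.7, -0.5, -1.9]
opening: 0.681
```

```bash
sed -i 's/range(18)/range(14)/;s/(0,6,12)/(0,4,8)/' ts.py; python3 ts.py
```

```text
42.9 [ 0.642 -0.031  0.204] 0.6744864952078807
My [ 0.028  0.005  0.011  0.028  0.025  0.025 -0.036 -0.012 -0.033  0.008 -0.    -0.021  0.05   0.044]
Fx [-0.657 -0.858 -0.064  0.111 -0.99   0.666  0.112 -0.759  0.324  0.226  0.665  0.043 -0.026 -0.197]
thirds [np.float64(0.02), np.float64(-0.004), np.float64(0.008)] Fz -2.1238010667185354
```

Call:
send_rows(moves="40 0 0 -20 0;40 0 0 -20 0;40 0 0 -20 0;40 0 0 -20 0;40 0 0 -20 0;40 0 0 -20 0;40 0 0 -20 0;40 0 0 -20 0;40 0 0 -20 0;40 0 0 -20 0;40 0 0 -20 0;40 0 0 0 0;40 0 0 0 0")

```text
time_s: 44.03
position: [0.4213, -0.0313, 0.2047]
tcp_rot: [[0.002, 0.001, 1.0], [-1.0, -0.0, 0.002], [0.0, -1.0, 0.001]]
force: [0.3, -0.5, -1.7]
opening: 0.679
```

```bash
python3 ts.py
```

```text
44.6833 [ 0.422 -0.031  0.204] 0.6743579059389573
My [-0.039 -0.001  0.044  0.04  -0.017 -0.002  0.004 -0.037  0.005  0.048  0.026 -0.009  0.025  0.033]
Fx [ 0.309  0.207  0.273  0.294  0.384 -0.261  0.304  0.344 -0.839 -0.788 -0.658  0.058  0.047 -1.037]
thirds [np.float64(0.004), np.float64(0.0), np.float64(0.021)] Fz -1.7657140357420629
```

B is quiet as well: mean 0.009 N m at both ends with 220 mm strokes. I lay it down, take A again and test it with long strokes.

Call:
send_rows(moves="40 0 20 0 0;40 0 35 10 0;40 0 35 10 0;40 0 35 0 0;40 0 30 0 0;40 0 18 0 0;40 0 10 0 0;40 0 7 0 0;40 0 4 0 0;40 0 1 0 0;40 0 0 0 0;40 0 0 0 0")

```text
time_s: 45.73
position: [0.4419, -0.0313, 0.0103]
tcp_rot: [[0.003, 0.001, 1.0], [-1.0, -0.0, 0.003], [0.0, -1.0, 0.001]]
force: [-2.6, 0.6, 4.1]
opening: 0.677
```

Call:
send_rows(moves="87 0 0 0 0;87 0 0 0 0;87 0 0 0 0;87 0 0 0 0;87 0 -15 0 0;87 0 -30 0 0;87 0 -30 0 0;87 0 -20 0 0;87 23 0 3.6 0;87 23 0 3.6 0;87 23 0 3.6 0;87 23 0 3.6 0;87 23 0 3.6 0;87 20 0 3.6 0;87 0 0 0 0;87 0 0 0 0")

```text
time_s: 47.07
position: [0.4638, -0.167, 0.1041]
tcp_rot: [[0.0, 0.0, 1.0], [-1.0, 0.0, 0.0], [-0.0, -1.0, 0.0]]
force: [-0.4, -0.5, -0.1]
opening: 0.997
```

```bash
python3 cases.py
```

```text
47.0667 [ 0.4638 -0.167   0.1041] [-0.3632 -0.5416 -0.0735]
1007 [ 0.3856 -0.1966  0.0349  0.5447 -0.1367  0.1498] ((464.87701416015625, -164.64035034179688), (106.80632781982422, 170.40377807617188), 75.4090576171875)
935 [ 0.3622 -0.0628  0.0346  0.5204 -0.0038  0.047 ] ((437.3433532714844, -39.82780456542969), (77.08641052246094, 170.9869842529297), 88.0788345336914)
905 [0.3744 0.075  0.037  0.5341 0.1317 0.0468] ((452.83612060546875, 103.38957214355469), (165.0747528076172, 59.402774810791016), 0.6193203330039978)
```

Call:
send_rows(moves="87 0 25 0 0;87 0 30 0 0;87 0 25 0 0;87 0 15 0 0;60 0 0 0 0;40 0 0 0 0;40 0 0 0 0;40 0 0 0 0;40 0 0 0 0;40 0 0 0 0;40 0 -10 0 0;40 0 -20 0 0;40 0 -30 0 0;40 0 -35 0 0;40 0 -35 -10 0;40 0 -35 -20 0;40 0 -20 -10 0;40 0 -10 0 0;40 0 0 0 0")

```text
time_s: 48.7
position: [0.4243, -0.167, 0.2075]
tcp_rot: [[0.002, 0.005, 1.0], [-1.0, -0.004, 0.002], [0.004, -1.0, 0.005]]
force: [1.1, -0.6, -3.1]
opening: 0.679
```

Call:
send_rows(moves="40 0 0 20 0;40 0 0 20 0;40 0 0 20 0;40 0 0 20 0;40 0 0 20 0;40 0 0 20 0;40 0 0 20 0;40 0 0 20 0;40 0 0 20 0;40 0 0 20 0;40 0 0 20 0;40 0 0 0 0;40 0 0 0 0")

```text
time_s: 49.78
position: [0.6434, -0.1652, 0.2023]
tcp_rot: [[0.003, -0.003, 1.0], [-1.0, 0.001, 0.003], [-0.001, -1.0, -0.003]]
force: [-0.6, -0.1, -2.1]
opening: 0.676
```

```bash
python3 ts.py
```

```text
50.4333 [ 0.644 -0.166  0.204] 0.6778717481268979
My [ 0.06   0.019  0.01   0.04  -0.032 -0.043  0.01  -0.    -0.056  0.057  0.002  0.01  -0.001  0.026]
Fx [-0.569 -0.65  -0.33  -0.999  0.594 -1.087  0.89  -0.234  1.087  0.354  0.707 -0.68  -0.094  0.459]
thirds [np.float64(0.009), np.float64(-0.011), np.float64(0.006)] Fz -2.539735780668259
```

Call:
send_rows(moves="40 0 0 -20 0;40 0 0 -20 0;40 0 0 -20 0;40 0 0 -20 0;40 0 0 -20 0;40 0 0 -20 0;40 0 0 -20 0;40 0 0 -20 0;40 0 0 -20 0;40 0 0 -20 0;40 0 0 -20 0;40 0 0 0 0;40 0 0 0 0")

```text
time_s: 51.57
position: [0.4234, -0.1664, 0.2047]
tcp_rot: [[0.001, 0.001, 1.0], [-1.0, -0.0, 0.001], [0.0, -1.0, 0.001]]
force: [1.0, -0.9, -2.1]
opening: 0.678
```

```bash
python3 ts.py
```

```text
52.2167 [ 0.424 -0.166  0.204] 0.6775936141880033
My [-0.067  0.001 -0.005  0.005  0.043  0.038  0.014  0.     0.045  0.034  0.013 -0.018  0.012  0.003]
Fx [ 1.035  1.746 -0.425 -0.231  0.701  0.003  0.193 -0.595  0.084  0.11   0.431  0.48   0.224 -0.528]
thirds [np.float64(0.003), np.float64(0.029), np.float64(0.015)] Fz -2.631875408787239
```

The averaged static moment doesn't settle it for A either. I'll check whether the joint torques are a cleaner signal.

```bash
cat > t.py <<'E'
from rig import *
import numpy as np
np.set_printoptions(precision=4,suppress=True,linewidth=200)
s=read_state();print(s["time_s"],"tau",s["tau"],"qvel",s["qvel"],"My %.3f Fx %.2f"%(s["moment"][1],s["force"][0]),"q",s["joint_positions"],"pos",s["position"],"R22",s["tcp_rot"][2])
E
python3 t.py; python3 t.py; python3 -c "
from rig import *
capture('wrist')"; python3 t.py;  python3 -c "
from rig import *
capture('wrist')"; python3 t.py
```

```text
52.2667 tau [  0.0122 -31.1221 -16.2815   0.0601  -0.034   -0.    ] qvel [-0.1517 -0.0486  0.0327 -0.0551  0.0564 -0.0295] My -0.012 Fx -1.52 q [-35.5402  16.0549 104.5774   0.0005  59.3721  54.3067] pos [ 0.4238 -0.1663  0.2042] R22 [-0.0001 -1.     -0.0001]
52.2667 tau [  0.0122 -31.1221 -16.2815   0.0601  -0.034   -0.    ] qvel [-0.1517 -0.0486  0.0327 -0.0551  0.0564 -0.0295] My -0.012 Fx -1.52 q [-35.5402  16.0549 104.5774   0.0005  59.3721  54.3067] pos [ 0.4238 -0.1663  0.2042] R22 [-0.0001 -1.     -0.0001]
52.3167 tau [  0.0122 -31.1212 -16.2783   0.0602  -0.0337  -0.    ] qvel [ 0.0053 -0.1693  0.0528  0.0068 -0.0635 -0.019 ] My 0.000 Fx 0.55 q [-35.5431  16.0523 104.5791   0.0003  59.3732  54.3073] pos [ 0.4237 -0.1663  0.2043] R22 [-0.0001 -1.     -0.0001]
52.3667 tau [  0.0102 -31.1219 -16.2758   0.06    -0.0335  -0.0001] qvel [-0.0887 -0.0687  0.1136 -0.0203 -0.0184 -0.011 ] My 0.019 Fx 0.40 q [-35.5424  16.0494 104.5771   0.0031  59.3729  54.3085] pos [ 0.4238 -0.1663  0.2043] R22 [-0. -1.  0.]
```

Joint torques are almost noise-free (about 0.001 N m). I stroke forward, read, stroke back, read.

Call:
send_rows(moves="40 0 0 20 0;40 0 0 20 0;40 0 0 20 0;40 0 0 20 0;40 0 0 20 0;40 0 0 20 0;40 0 0 20 0;40 0 0 20 0;40 0 0 20 0;40 0 0 20 0;40 0 0 20 0;40 0 0 0 0;40 0 0 0 0;40 0 0 0 0")

```text
time_s: 53.53
position: [0.6427, -0.1654, 0.2036]
tcp_rot: [[0.003, -0.002, 1.0], [-1.0, 0.001, 0.003], [-0.001, -1.0, -0.002]]
force: [0.2, -0.0, -2.2]
opening: 0.676
```

```bash
python3 t.py
```

```text
53.5333 tau [  0.1227 -48.5398 -20.171    0.0736  -0.1062   0.0006] qvel [-0.3193 -0.7809  0.8344 -0.0298 -0.0763  0.0115] My 0.031 Fx 0.22 q [-24.0567  32.6398  75.1848  -0.0159  72.3163  65.7925] pos [ 0.6427 -0.1654  0.2036] R22 [-0.0008 -1.     -0.0024]
```

Call:
send_rows(moves="40 0 0 0 0;40 0 0 0 0;40 0 0 0 0")

```text
time_s: 53.78
position: [0.6431, -0.1658, 0.2045]
tcp_rot: [[0.002, -0.0, 1.0], [-1.0, 0.0, 0.002], [-0.0, -1.0, -0.0]]
force: [0.6, 0.9, -2.2]
opening: 0.675
```

```bash
python3 t.py
```

```text
53.7833 tau [  0.029  -48.5531 -19.6848   0.0592  -0.0403  -0.0005] qvel [ 0.121   0.1048 -0.4133 -0.0984 -0.0025  0.0784] My 0.025 Fx 0.59 q [-24.0811  32.5705  75.1622  -0.0033  72.2857  65.7964] pos [ 0.6431 -0.1658  0.2045] R22 [-0.0001 -1.     -0.0003]
```

Call:
send_rows(moves="40 0 0 0 0;40 0 0 0 0;40 0 0 0 0")

```text
time_s: 54.03
position: [0.6436, -0.1658, 0.2044]
tcp_rot: [[0.002, 0.0, 1.0], [-1.0, -0.0, 0.002], [0.0, -1.0, 0.0]]
force: [0.1, -0.0, -3.2]
opening: 0.676
```

```bash
python3 t.py
```

```text
54.0333 tau [ -0.0136 -48.7507 -19.7316   0.057   -0.044   -0.0002] qvel [-0.0235  0.0173 -0.0726  0.0137 -0.0338  0.0259] My -0.063 Fx 0.12 q [-24.0617  32.603   75.1057   0.0012  72.2848  65.7979] pos [ 0.6436 -0.1658  0.2044] R22 [ 0.     -1.      0.0001]
```

A is steady at both ends (tau5 -0.034 against -0.044 N m, where about 0.09 would be expected), so it is quiet. I lay it down and re-test B with this cleaner signal.

Call:
send_rows(moves="40 0 0 -30 0;40 0 0 -38 0;40 0 0 -38 0;40 0 10 -38 0;40 0 20 -36 0;40 0 35 0 0;40 0 36 0 0;40 0 34 0 0;40 0 28 0 0;40 0 18 0 0;40 0 9 0 0;40 0 5 0 0;40 0 0 0 0;40 0 0 0 0")

```text
time_s: 55.2
position: [0.465, -0.1669, 0.0103]
tcp_rot: [[0.003, 0.003, 1.0], [-1.0, -0.002, 0.003], [0.002, -1.0, 0.003]]
force: [-1.1, 0.0, -2.3]
opening: 0.682
```

Call:
send_rows(moves="87 0 0 0 0;87 0 0 0 0;87 0 0 0 0;87 0 -25 0 0;87 0 -35 0 0;87 -27 0 -4 0;87 -35 0 -5 0;87 -35 0 -5 0;87 -28 0 -5 0;87 -10 0 -2 0;87 0 0 0 0;87 0 20 0 0;87 0 28 0 0;87 0 12 0 0;40 0 0 0 0;40 0 0 0 0;40 0 0 0 0;40 0 0 0 0;40 0 0 0 0;40 0 0 0 0")

```text
time_s: 56.87
position: [0.4432, -0.0318, 0.0101]
tcp_rot: [[0.003, 0.002, 1.0], [-1.0, -0.001, 0.003], [0.001, -1.0, 0.002]]
force: [0.1, -2.0, 3.0]
opening: 0.675
```

Call:
send_rows(moves="40 0 -20 0 0;40 0 -35 0 0;40 0 -38 0 0;40 0 -38 0 0;40 0 -34 0 0;40 0 -20 0 0;40 0 -10 0 0;40 0 0 0 0;40 0 0 0 0")

```text
time_s: 57.62
position: [0.4421, -0.0311, 0.2046]
tcp_rot: [[0.003, 0.001, 1.0], [-1.0, -0.0, 0.003], [0.0, -1.0, 0.001]]
force: [-0.3, 0.5, -1.5]
opening: 0.676
```

```bash
python3 t.py
```

```text
57.6167 tau [  0.038  -30.8763 -16.6175   0.0519  -0.088    0.0005] qvel [-0.1722  1.8785  1.4665 -0.0005  0.0188  0.0098] My 0.030 Fx -0.30 q [-18.5311  15.0254 106.1143  -0.0007  58.8025  71.3115] pos [ 0.4421 -0.0311  0.2046] R22 [ 0.0003 -1.      0.001 ]
```

Call:
send_rows(moves="40 0 0 30 0;40 0 0 34 0;40 0 0 34 0;40 0 0 34 0;40 0 0 34 0;40 0 0 34 0;40 0 0 0 0;40 0 0 0 0;40 0 0 0 0;40 0 0 0 0")

```text
time_s: 58.45
position: [0.6402, -0.0304, 0.2027]
tcp_rot: [[0.003, -0.004, 1.0], [-1.0, 0.001, 0.003], [-0.001, -1.0, -0.004]]
force: [-0.5, 0.6, -1.3]
opening: 0.677
```

```bash
python3 t.py
```

```text
58.45 tau [ -0.0078 -45.964  -19.2434   0.0499  -0.066   -0.0005] qvel [-0.0788 -0.9888 -0.2352  0.0319  0.0142  0.1288] My 0.022 Fx -0.53 q [-12.6893  30.8965  78.6893  -0.0061  70.6641  77.1647] pos [ 0.6402 -0.0304  0.2027] R22 [-0.0009 -1.     -0.0043]
```

Call:
send_rows(moves="40 0 0 0 0;40 0 0 0 0")

```text
time_s: 58.62
position: [0.6414, -0.0307, 0.2043]
tcp_rot: [[0.002, -0.001, 1.0], [-1.0, 0.0, 0.002], [-0.0, -1.0, -0.001]]
force: [0.2, -0.3, -3.3]
opening: 0.681
```

```bash
python3 t.py
```

```text
58.6167 tau [  0.0096 -46.1104 -19.0079   0.0481  -0.046   -0.0004] qvel [ 0.034  -0.1361 -0.4931 -0.0276  0.0072 -0.0061] My -0.018 Fx 0.20 q [-12.6947  30.8002  78.5881  -0.001   70.6533  77.1698] pos [ 0.6414 -0.0307  0.2043] R22 [-0.0001 -1.     -0.0007]
```

Call:
send_rows(moves="40 0 0 0 0;40 0 0 0 0;40 0 0 0 0")

```text
time_s: 58.87
position: [0.6423, -0.0308, 0.2047]
tcp_rot: [[0.002, 0.0, 1.0], [-1.0, -0.0, 0.002], [0.0, -1.0, 0.0]]
force: [-1.0, -0.4, -0.7]
opening: 0.681
```

```bash
python3 t.py
```

```text
58.8667 tau [ -0.0022 -46.5029 -19.1151   0.0467  -0.0528  -0.0001] qvel [ 0.0634  0.2198 -0.2095  0.0534  0.0432  0.0864] My -0.021 Fx -0.98 q [-12.6879  30.8229  78.49    -0.0008  70.6624  77.1691] pos [ 0.6423 -0.0308  0.2047] R22 [ 0.0001 -1.      0.0004]
```

Call:
send_rows(moves="40 0 0 -30 0;40 0 0 -34 0;40 0 0 -34 0;40 0 0 -34 0;40 0 0 -34 0;40 0 0 -34 0;40 0 0 0 0;40 0 0 0 0;40 0 0 0 0;40 0 0 0 0;40 0 0 0 0;40 0 0 0 0")

```text
time_s: 59.87
position: [0.4435, -0.0315, 0.2043]
tcp_rot: [[0.003, 0.001, 1.0], [-1.0, -0.0, 0.003], [0.0, -1.0, 0.001]]
force: [-0.2, 0.5, -2.5]
opening: 0.683
```

```bash
python3 t.py
```

```text
59.8667 tau [ -0.0128 -30.0805 -15.9963   0.0464  -0.0561   0.0004] qvel [ 0.0153  0.0219  0.546  -0.0536 -0.0629 -0.0177] My -0.027 Fx -0.23 q [-18.5189  15.1765 105.9433   0.0021  58.8414  71.314 ] pos [ 0.4435 -0.0315  0.2043] R22 [ 0.0002 -1.      0.0007]
```

B and A fit the same no-offset model at both ends (P ≈ -0.08 and -0.07 for each), so both are quiet. By elimination C is the one. I lay B down and take C, checking its torque.

Call:
send_rows(moves="40 0 20 0 0;40 0 36 0 0;40 0 38 0 0;40 0 38 0 0;40 0 30 0 0;40 0 18 0 0;40 0 10 0 0;40 0 5 0 0;40 0 0 0 0;40 0 0 0 0")

```text
time_s: 60.7
position: [0.4435, -0.0315, 0.0091]
tcp_rot: [[0.003, 0.001, 1.0], [-1.0, -0.0, 0.003], [0.0, -1.0, 0.001]]
force: [-0.2, 0.1, -1.1]
opening: 0.68
```

Call:
send_rows(moves="87 0 0 0 0;87 0 0 0 0;87 0 0 0 0;87 0 -25 0 0;87 0 -35 0 0;87 -27 0 2 0;87 -35 0 3 0;87 -35 0 3 0;87 -29 0 2 0;87 -10 0 0 0;87 0 0 0 0;87 0 20 0 0;87 0 28 0 0;87 0 12 0 0;40 0 0 0 0;40 0 0 0 0;40 0 0 0 0;40 0 0 0 0;40 0 0 0 0;40 0 0 0 0")

```text
time_s: 62.37
position: [0.4528, 0.1045, 0.0102]
tcp_rot: [[0.002, 0.002, 1.0], [-1.0, -0.0, 0.002], [0.0, -1.0, 0.002]]
force: [-0.3, -1.5, 4.0]
opening: 0.681
```

Call:
send_rows(moves="40 0 -20 0 0;40 0 -35 0 0;40 0 -38 0 0;40 0 -38 0 0;40 0 -34 0 0;40 0 -20 0 0;40 0 -10 0 0;40 0 0 0 0;40 0 0 0 0;40 0 0 0 0")

```text
time_s: 63.2
position: [0.4506, 0.1048, 0.2032]
tcp_rot: [[0.003, -0.003, 1.0], [-1.0, -0.0, 0.003], [0.0, -1.0, -0.003]]
force: [-0.2, -0.7, -4.3]
opening: 0.679
```

```bash
python3 t.py
```

```text
63.2 tau [  0.0273 -33.0648 -17.0059   0.0336  -0.059   -0.0001] qvel [-0.0868  0.9913  0.1346  0.0177  0.0481  0.0708] My -0.022 Fx -0.16 q [ -0.7896  16.8035 103.6031  -0.0035  59.7597  89.0553] pos [0.4506 0.1048 0.2032] R22 [ 0.     -1.     -0.0029]
```

Call:
send_rows(moves="40 0 0 30 0;40 0 0 34 0;40 0 0 34 0;40 0 0 34 0;40 0 0 34 0;40 0 0 34 0;40 0 0 0 0;40 0 0 0 0;40 0 0 0 0;40 0 0 0 0;40 0 0 0 0")

```text
time_s: 64.12
position: [0.6503, 0.1054, 0.2036]
tcp_rot: [[0.003, -0.003, 1.0], [-1.0, 0.0, 0.003], [-0.0, -1.0, -0.003]]
force: [-0.1, -0.4, -3.9]
opening: 0.68
```

```bash
python3 t.py
```

```text
64.1167 tau [ -0.0878 -48.3842 -19.8676   0.0324  -0.0533  -0.    ] qvel [-0.0013 -0.6047 -0.6506 -0.0833 -0.0674 -0.0618] My 0.049 Fx -0.08 q [-0.4921 32.2427 75.94    0.0021 71.9607 89.3458] pos [0.6503 0.1054 0.2036] R22 [-0.0001 -1.     -0.0025]
```

Call:
send_rows(moves="40 0 0 0 0;40 0 0 0 0;40 0 0 0 0")

```text
time_s: 64.37
position: [0.6517, 0.1053, 0.2047]
tcp_rot: [[0.003, 0.0, 1.0], [-1.0, 0.0, 0.003], [-0.0, -1.0, 0.0]]
force: [-0.6, -0.9, -3.0]
opening: 0.679
```

```bash
python3 - <<'E'
from rig import *
for i in range(6):
    s=read_state();print("%.3f"%s["time_s"],s["tau"].round(4),"My %.3f"%s["moment"][1]);
    try: capture("wrist")
    except Exception as e: print(e);break
E
```

```text
64.367 [ 1.01000e-02 -4.88529e+01 -1.99244e+01  3.62000e-02 -7.02000e-02
 -1.00000e-04] My 0.046
64.417 [ 1.38000e-02 -4.89228e+01 -1.99532e+01  3.62000e-02 -7.31000e-02
 -0.00000e+00] My 0.047
64.467 [ 1.54000e-02 -4.89748e+01 -1.99719e+01  3.63000e-02 -7.33000e-02
 -0.00000e+00] My 0.032
64.517 [ 1.61000e-02 -4.90093e+01 -1.99851e+01  3.64000e-02 -7.37000e-02
 -0.00000e+00] My -0.024
64.567 [ 1.46000e-02 -4.90311e+01 -1.99941e+01  3.63000e-02 -7.39000e-02
 -0.00000e+00] My 0.035
64.617 [ 1.32000e-02 -4.90425e+01 -1.99999e+01  3.63000e-02 -7.40000e-02
 -0.00000e+00] My 0.023
```

Call:
send_rows(moves="40 0 0 -30 0;40 0 0 -34 0;40 0 0 -34 0;40 0 0 -34 0;40 0 0 -34 0;40 0 0 -34 0;40 0 0 0 0;40 0 0 0 0;40 0 0 0 0;40 0 0 0 0;40 0 0 0 0;40 0 0 0 0")

```text
time_s: 65.67
position: [0.4532, 0.1047, 0.2043]
tcp_rot: [[0.002, 0.001, 1.0], [-1.0, 0.0, 0.002], [-0.0, -1.0, 0.001]]
force: [-0.3, 0.0, -2.3]
opening: 0.677
```

```bash
python3 - <<'E'
from rig import *
for i in range(6):
    s=read_state();print("%.3f"%s["time_s"],s["tau"].round(4)[3:],"My %.3f"%s["moment"][1]);
    try: capture("wrist")
    except Exception as e: print(e);break
E
```

```text
65.667 [ 0.0338 -0.0772  0.0001] My 0.073
65.717 [ 0.0335 -0.076   0.0001] My -0.026
65.767 [ 0.0332 -0.0742  0.0001] My 0.024
65.817 [ 0.0328 -0.0699  0.0001] My 0.028
65.867 [ 0.0326 -0.0649  0.0001] My -0.000
65.917 [ 0.0327 -0.0643  0.0001] My 0.023
200 camera calls are used up
```

C's torque drifts while the arm stands still (tau5 -0.077 → -0.064 in 0.25 s, a load moving inside). A's stayed constant to 0.001. I finish with C held over the shelf.

Call:
send_rows(moves="40 0 0 15 0;40 0 0 30 0;40 0 0 35 0;40 0 0 35 0;40 0 0 35 0;40 0 0 25 0;40 0 0 15 0;40 0 0 0 0;40 0 0 0 0;40 0 0 0 0;40 0 0 0 0;40 0 0 0 0;40 0 0 0 0;40 0 0 0 0;40 0 0 0 0;40 0 0 0 0;40 0 0 0 0;40 0 0 0 0;40 0 0 0 0")

```text
time_s: 67.5
position: [0.642, 0.1052, 0.2043]
tcp_rot: [[0.003, -0.0, 1.0], [-1.0, 0.0, 0.003], [-0.0, -1.0, -0.0]]
force: [-0.6, 0.5, -3.9]
opening: 0.679
```

```bash
python3 t.py
```

```text
67.5 tau [  0.0054 -48.2015 -19.8148   0.0361  -0.0654   0.    ] qvel [-0.0193 -0.0011  0.0788 -0.0127  0.0722 -0.0015] My -0.011 Fx -0.64 q [-0.5159 31.4728 77.3125  0.001  71.2159 89.3394] pos [0.642  0.1052 0.2043] R22 [-0. -1. -0.]
```

```bash
python3 -c "
from rig import *
print(hand_in())"
```

```text
the job is handed in; nothing more can be done
None
```

I handed in at 67.5 s holding the left-hand case, the one at y ≈ +0.105. I am not certain it is the one that rattles.

**What I did:** I drew out all three cases and shook each one off the bench. I laid the right and middle cases back down flat in front of the shelf. At the end the held case was level and still over the shelf, with its centre at x ≈ 0.64 (about 35 mm past the front edge) and about 0.22 m above the bench.

**Why I chose that case:**
- **Wrist moment:** it was too noisy, and no case showed the 0.11 N m end-to-end shift I expected from a loose socket.
- **Joint 5 torque:** this was much cleaner. In the right and middle cases it stayed about constant from end to end.
- **Held case:** its torque drifted by 0.013 N m in 0.25 s with the arm standing still. It also read differently on two visits to nearly the same pose (-0.074 and -0.065 N m).
- **How strong this is:** the drift is well below what a full socket run should give. The choice rests on that and on elimination.

**Last checks:**
- **Grip and pose:** the grip was still closed at 59 mm, the force reading was -3.9 N (the case's weight), and there was no tilt.
- **Not checked:** the cameras were used up, so I have no picture of the final scene. After their last lay-down, the only sign that the right and middle cases lie flat is that I let them go at bench height.
- **Jar, tape roll and wrench:** I kept well clear of all three, but did not measure them again.

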